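# Make up a water kit and a surface kit for the microbiology bench

## Task

Make up the two sampling kits. Water kit, in the grey tray: the amber-agar dish, the blue-capped bottle and the yellow pocket pH meter; surface kit, in the blue tray: the pink-agar dish and the white-capped bottle. Set each thing down, not dropped, fully home in its own recess (dish in the round one, bottle standing in the square one, meter lying flat in the long one), keep dishes level and bottles upright all the way, and leave the green-agar dish and the red-capped bottle where they stand.

Things in the scene. Friction and masses are not known exactly. Their poses are not given: they have to be found in the camera images.
- tray_grey: Grey kit tray, 170 (x) x 250 (y) x 8 mm, flat on the bench, fixed, turned up to 10 degrees. Origin: centre of its underside, on the bench (z = 0). Three recesses with darker floors, all 4 mm deep (floor 4 mm above the bench): round, 80 mm across, centred at x +30, y -50 mm; square, 58 mm, at x +30, y +62 mm; long, 52 (x) x 172 (y) mm, at x -48, y 0 mm. Thin black slots at its ends are hand-holds.
- tray_blue: Blue kit tray, otherwise like the grey one: 170 (x) x 250 (y) x 8 mm, fixed, origin at the centre of its underside on the bench, turned up to 10 degrees; recesses 4 mm deep: round, 80 mm across, at x +30, y -50 mm; square, 58 mm, at x +30, y +62 mm; long, 52 x 172 mm, at x -48, y 0 mm (stays empty).
- dish_amber: Closed clear Petri dish with amber (orange-yellow) agar, a disc 60 mm in diameter and 15 mm high, about 30 g, lying flat. Origin: centre of its underside; z up; round, so yaw means nothing.
- dish_pink: Closed clear Petri dish with deep pink agar, 60 mm in diameter, 15 mm high, about 30 g, lying flat. Origin: centre of its underside; z up.
- dish_green: Closed clear Petri dish with green agar, 60 mm in diameter, 15 mm high. Not wanted: leave it where it lies. Origin: centre of its underside; z up.
- bottle_blue: Closed whitish plastic sample bottle with a blue screw cap and a blue stripe, standing: body 38 mm in diameter up to 50 mm, shoulder, cap 31 mm in diameter from 58 to 76 mm (the top). About 60 g. Origin: centre of its underside; z up.
- bottle_white: The same bottle (38 mm in diameter, 76 mm high, body straight up to 50 mm) with a white screw cap and white stripe, standing. About 60 g. Origin: centre of its underside; z up.
- bottle_red: The same bottle (38 mm in diameter, 76 mm high) with a red screw cap and red stripe, standing. Not wanted: leave it where it stands. Origin: centre of its underside; z up.
- meter: Yellow pocket pH meter lying flat, display up: a bar 32 mm wide (x), 150 mm long (y), 18 mm thick (z), black cap over its -y end (last 40 mm), grey display towards +y. About 80 g. Origin: centre of its underside; y along its length, z up. Its length points roughly left-right, turned by up to about 20 degrees. It may lie either way round in the long recess.
Mind the look-alikes: they are no part of the job. What is shaped like the bottle_blue but turquoise is not meant. Leave any black look-alike of the bottle_white alone.

How it is judged (in metres and radians):
At the end, for the whole second after the job is handed in: Each of the five things in its recess of its tray: within 14 mm of the recess's centre along each tray axis, underside down on the recess floor (2.2 mm), level or upright (0.05 rad), released, at rest; green dish and red-capped bottle upright, within 20 mm of their starts (x of dish_amber in the frame of tray_grey between 0.016 and 0.044 m and y of dish_amber in the frame of tray_grey between -0.064 and -0.036 m and z of each of dish_amber, bottle_blue, meter in the frame of tray_grey below 0.0062 m and angle between each of dish_amber, bottle_blue, meter, dish_pink, bottle_white, dish_green, bottle_red's own z axis and vertical below 0.05 rad and linear speed of each of dish_amber, bottle_blue, meter, dish_pink, bottle_white below 0.01 m/s and x of bottle_blue in the frame of tray_grey between 0.016 and 0.044 m and y of bottle_blue in the frame of tray_grey between 0.048 and 0.076 m and x of meter in the frame of tray_grey between -0.062 and -0.034 m and y of meter in the frame of tray_grey between -0.014 and 0.014 m and x of dish_pink in the frame of tray_blue between 0.016 and 0.044 m and y of dish_pink in the frame of tray_blue between -0.064 and -0.036 m and z of each of dish_pink, bottle_white in the frame of tray_blue below 0.0062 m and x of bottle_white in the frame of tray_blue between 0.016 and 0.044 m and y of bottle_white in the frame of tray_blue between 0.048 and 0.076 m and angle between the y axis of meter and the y axis of tray_grey, either way round below 0.3 rad and distance of each of dish_green, bottle_red from where it was at the start of the episode below 0.02 m); the robot touches nothing.
It fails at once if the green-agar dish or the red-capped bottle is pushed from its place (more than 20 mm) (distance of any of dish_green, bottle_red from where it was at the start of the episode above 0.02 m).
It fails at once if a dish is tilted or a bottle tipped (more than 0.5 rad) (angle between any of dish_amber, dish_pink, bottle_blue, bottle_white's own z axis and vertical above 0.5 rad).
It fails at once if a thing is dropped: it falls free of the fingers faster than 0.6 m/s (a drop of about 18 mm) ((linear speed of dish_amber above 0.6 m/s and contact force between dish_amber and the fingers below 0.05 N) or (linear speed of bottle_blue above 0.6 m/s and contact force between bottle_blue and the fingers below 0.05 N) or (linear speed of meter above 0.6 m/s and contact force between meter and the fingers below 0.05 N) or (linear speed of dish_pink above 0.6 m/s and contact force between dish_pink and the fingers below 0.05 N) or (linear speed of bottle_white above 0.6 m/s and contact force between bottle_white and the fingers below 0.05 N)).
It also fails if it takes over 120 s, if anything falls off the work surface, if the arm or the gripper's body presses on something with over 40 N, if the wrist force passes 120 N, or if a joint passes its speed limit or range.

## Robot

A 6-joint arm with a two-finger parallel gripper is mounted at the origin on the work surface. World frame = base frame: x ahead of the robot, y to its left, z up, the work surface at z = 0. Lengths are in m, angles in degrees, forces in N, time in s.
With the tool pointing down it reaches from about 0.4 to 0.825 m from the base axis. Payload 7 kg.
Tool frame: the origin (TCP) lies midway between the tips of the shut fingers; the grasp point (between the pads) lies 19 mm behind it; z points along the fingers, y is the line along which they close (so a half turn about z gives the same grasp; the last joint's range is limited). The gripper opens to 88 mm and grips with 3 to 60 N. Pads are 19 mm wide; open, the fingers measure 130 mm over their backs; the gripper's body (78 mm by 193 mm) begins 47 mm behind the grasp point.
Start: joints at [91.507, 20.546, 0.682, 0, -70.136, -16.507], TCP at [0.175, 0.652, 0.197] pointing down, gripper open.
Joint ranges: [-176.03, 176.03], [-82.01, 121.73], [-58.28, 71.71], [-173.87, 95.51], [-174.79, -0.11], [-173.66, 173.66]. Speed limits (degrees/s): [136.94, 136.94, 172.46, 180, 180, 180].

## Interface

Orientations are given as [roll, pitch, yaw] about the fixed x, y, z axes, in that order (R = Rz(yaw) Ry(pitch) Rx(roll)).
In Python, from plant import telemetry, viewer, workorder gives the robot as it stands. The module is installed in compiled form; this text tells all that it offers.
- The arm moves only by the tool carry_out, never from a script. Its argument "rows" is a list of rows, each a list of 6 numbers: the shift along the tool's x, y, z in m, then the turn, a rotation vector about the tool's x, y, z in rad. In form: [[tx, ty, tz, ax, ay, az], ...]. A call has 1 to 8 rows; each row is the pose to reach, as a shift and turn from the pose commanded when the call began, along the tool's axes at that moment; what a row does not reach only later rows make up. A row lasts 1/8 s, in which the tool goes at most 62.5 mm and 10.7 degrees, less where a joint would pass 70% of its speed; a pose out of reach is approached as far as the arm can. A call with a gripper value outside its range is refused whole. "grip" is the gripper's target within -1 to 1 (fully open at 1, half-way at 0, shut at -1), set as the call begins (left out, the last holds). The fingers move at their own pace and stop on an object; the grip force is fixed at half the most. Time passes only in rows, so rows that repeat a pose let the fingers close. It gives the time, the measured TCP pose, the force, the opening and the grip force at its end, in the units of the state.
- telemetry.get_obs(): the state, without advancing time (a new reading comes with each control period).
- viewer.snapshot(name): name is "scene" or "side" or "wrist"; returns the picture (400x640x3 uint8, red, green, blue); there is no depth.
- viewer.camera_info(name): a dict with "intrinsics" (3x3 intrinsics, pixels), "extrinsics" (4x4, takes a point from camera to world coordinates); the wrist camera has in their place "tool_from_camera" (4x4, takes a point from camera to tool coordinates, whose origin is the TCP and whose axes are the flange's). Camera axes: x right, y down, z forward; pixel columns grow to the right and rows downward; lengths in m; the calibration is good to about 2 mm. A picture is of the moment at which its call begins: read the wrist's pose just before it. camera_info takes no time and is no camera call.
- workorder.close_job(): hands the job in; it is judged then, once.
The state is a dict: "clock": time; "joint_pos": joint angles; "qvel": joint speeds; "tau": joint torques, N m; "tool_pos": TCP position; "orientation": TCP orientation; "force": force on the tool from outside, world axes, zero at the start; "moment": the same for the moment, N m; "opening": finger opening in m; "gripper_force": force on a finger pad.
Only numpy, scipy, OpenCV 4.12 (cv2) and the standard library are available. Lean on these libraries where they do the work, as an engineer would, in place of code of your own. Each camera call takes 0.05 s, during which the arm holds its last target. There are 200 camera calls.

## Working session

There is one attempt and no reset: what is moved stays moved. The work goes in short steps, Python scripts to look and compute and a tool call to move; the robot and the scene stay as the last step left them, time stands still between calls to the robot, and variables do not carry over. Pictures are saved under pics/ and viewed, at most 14 in all, crops included, and the job is handed in when it is done.

Besides the shell and the picture viewer there is one more tool, called after "Request:" as name(argument=value, ...), one argument or row to a line, values as JSON. carry_out: Moves the arm, as the interface text tells. Its arguments: {"type":"object","properties":{"rows":{"type":"array"},"grip":{"type":"number"}},"required":["rows"]}

```bash
mkdir -p pics
cat > h.py <<'E'
import cv2, numpy as np
from plant import telemetry, viewer, workorder
from scipy.spatial.transform import Rotation as R
def snap(n,f=None):
    im=viewer.snapshot(n)
    if f: cv2.imwrite('pics/'+f,im[:,:,::-1])
    return im
def cam(n):
    i=viewer.camera_info(n); K=np.array(i['intrinsics'])
    if n=='wrist':
        o=telemetry.get_obs(); T=np.eye(4); T[:3,:3]=R.from_euler('xyz',o['orientation'],degrees=True).as_matrix(); T[:3,3]=o['tool_pos']
        return K,T@np.array(i['tool_from_camera'])
    return K,np.array(i['extrinsics'])
def cast(n,uv,z,c=None):
    K,T=c or cam(n); uv=np.atleast_2d(uv).astype(float)
    d=np.c_[uv,np.ones(len(uv))]@np.linalg.inv(K).T@T[:3,:3].T
    return (T[:3,3]+d*((z-T[2,3])/d[:,2])[:,None])[:,:2]
E
python3 - <<'E'
from h import *
a=snap('scene','s1.png');b=snap('side','d1.png')
print(telemetry.get_obs())
for n in('scene','side','wrist'):print(viewer.camera_info(n))
E
```

```text
{'clock': 0.1, 'joint_pos': array([ 9.15062607e+01,  2.05856961e+01,  6.39089251e-01, -1.70162925e-02,
       -7.01355268e+01, -1.65060964e+01]), 'qvel': array([-0.00866667, -0.11604728,  0.16593648,  0.05942189, -0.01337839,
        0.12837343]), 'tau': array([-2.13966872e-03, -5.84154689e+01,  2.93755049e+01,  7.01559439e+00,
        1.01231327e-02, -5.73057036e-05]), 'tool_pos': array([0.17462019, 0.65152729, 0.19573763]), 'orientation': array([ 1.79916706e+02, -7.99947268e-03, -1.50056235e+01]), 'force': array([ 0.27685881, -0.09134006,  0.39266404]), 'moment': array([ 0.00039275, -0.00499722,  0.01842848]), 'gripper_force': 0.0, 'opening': 0.0873677077833102}
{'intrinsics': array([[500.90389424,   0.        , 325.8094835 ],
       [  0.        , 500.90389424, 200.71281525],
       [  0.        ,   0.        ,   1.        ]]), 'extrinsics': array([[-1.74211972e-02,  5.72838014e-01, -8.19483442e-01,
         1.56252191e+00],
       [ 9.99754513e-01, -1.24204433e-03, -2.21217535e-02,
         2.30436650e-02],
       [-1.36900161e-02, -8.19667656e-01, -5.72675752e-01,
         7.312
[... 360 characters left out ...]
25 , -0.44442397,  0.65548771, -0.68517885],
       [ 0.01755878, -0.83508726, -0.54983721,  0.64062209],
       [ 0.        ,  0.        ,  0.        ,  1.        ]])}
{'intrinsics': array([[280.83030962,   0.        , 315.58856594],
       [  0.        , 280.83030962, 201.1339888 ],
       [  0.        ,   0.        ,   1.        ]]), 'tool_from_camera': array([[ 9.76329628e-04, -9.68323048e-01, -2.49698862e-01,
         6.89637614e-02],
       [ 9.99999457e-01,  8.54345792e-04,  5.96904509e-04,
        -2.56465475e-04],
       [-3.64667222e-04, -2.49699309e-01,  9.68323356e-01,
        -1.89526804e-01],
       [ 0.00000000e+00,  0.00000000e+00,  0.00000000e+00,
         1.00000000e+00]])}
```

View pics/s1.png

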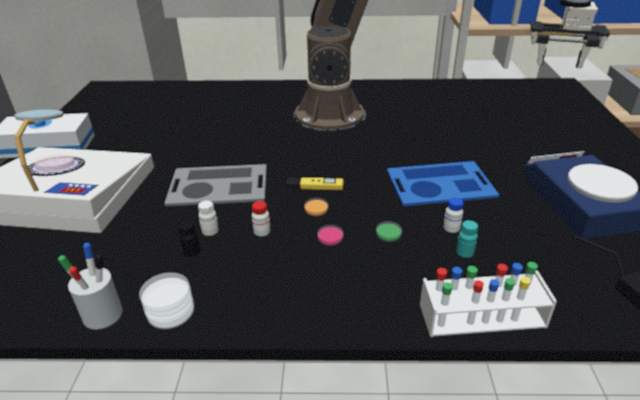

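View pics/d1.png

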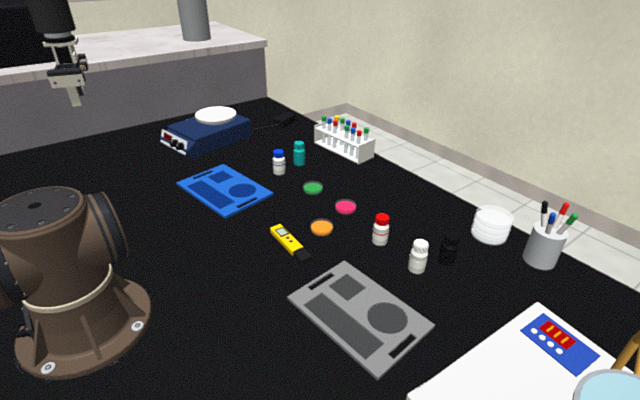

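Candidates in the scene view: amber (316,207), pink (330,235) and green (388,231, leave) dishes. Blue bottle (454,215) has the turquoise look-alike (467,240). White bottle (208,217) has the black look-alike (189,240), the red one (260,218, leave) and the jar stack (167,298, not a bottle). The meter is at (322,183), and the trays are grey (217,184) and blue (442,182).

```bash
cat > m.py <<'E'
from h import *
def blob(im,lo,hi,roi,minA=15):
    u0,v0,u1,v1=roi; h=cv2.cvtColor(im,cv2.COLOR_RGB2HSV); m=np.zeros(h.shape[:2],np.uint8)
    m[v0:v1,u0:u1]=cv2.inRange(h,lo,hi)[v0:v1,u0:u1]
    c=max(cv2.findContours(m,cv2.RETR_EXTERNAL,cv2.CHAIN_APPROX_NONE)[0],key=cv2.contourArea)
    return c[:,0,:].astype(float)
def rect(p): 
    r=cv2.minAreaRect((p*1000).astype(np.float32)); return np.round(r[0],1),np.round(r[1],1),round(r[2],1)
E
python3 - <<'E'
from m import *
rois={'scene':dict(grey=(160,155,275,210),blue=(380,155,500,210),amber=(300,195,332,220),pink=(312,222,348,248),green=(372,218,405,245),meter=(298,172,348,195),bblue=(442,196,466,212),bred=(248,198,273,213),bwhite=(196,200,221,240)),
'side':dict(grey=(280,255,440,380),blue=(170,160,280,220),amber=(305,215,338,240),pink=(330,195,360,218),green=(300,178,326,198),meter=(265,220,305,255),bblue=(270,147,288,160),bred=(370,210,393,228),bwhite=(405,236,431,275))}
col=dict(grey=((0,0,60),(180,60,255)),blue=((100,120,60),(125,255,255)),amber=((8,100,100),(25,255,255)),pink=((150,100,80),(179,255,255)),green=((50,80,60),(80,255,255)),meter=((22,120,100),(35,255,255)),bblue=((105,120,60),(128,255,255)),bred=((0,120,80),(8,255,255)),bwhite=((0,0,90),(180,80,255)))
Z=dict(grey=.008,blue=.008,amber=.009,pink=.009,green=.009,meter=.017,bblue=.067,bred=.067,bwhite=.038)
for n in rois:
    im=snap(n)
    for k,r in rois[n].items():
        c=blob(im,*col[k],r); p=cast(n,c,Z[k])
        if k[0]=='b' and k!='blue':
            x,y,w,h=cv2.boundingRect(c.astype(np.int32)); print(n,k,(x,y,w,h),np.round(cast(n,(x+(w-1)/2,y+(h-1)/2),Z[k])*1000,1))
        else: print(n,k,*rect(p))
s=snap('scene');cv2.imwrite('pics/crop.png',cv2.resize(s[150:270,160:510,::-1],None,fx=2.2,fy=2.2,interpolation=cv2.INTER_CUBIC))
E
```

```text
scene grey [ 456.8 -294.2] [213.3 256.2] 4.9
scene blue [454.4 300.8] [222.5 258.9] 8.9
scene amber [554.8 -29.6] [59.  65.4] 61.3
scene pink [669.1   6. ] [57.4 65.3] 90.0
scene green [654.4 141.5] [56.9 66.3] 69.5
scene meter [458.8 -17.9] [114.2  57.9] 89.8
scene bblue (442, 196, 24, 15) [[621.7 289.6]]
scene bred (251, 201, 16, 12) [[ 634.7 -156.1]]
scene bwhite (196, 200, 25, 36) [[ 637.8 -275.8]]
side grey [ 439.7 -293. ] [177.3 255.3] 5.1
side blue [433.5 297.2] [181.6 267.1] 8.8
side amber [547.8 -29.7] [64.2 57.5] 53.6
side pink [659.4   5.6] [69.9 56.3] 50.8
side green [646.1 140.3] [68.6 57.3] 53.9
side meter [443.8 -19.5] [122.2  39.7] 87.1
side bblue (272, 148, 12, 10) [[627.  300.6]]
side bred (375, 213, 15, 13) [[ 640.3 -151.3]]
side bwhite (408, 238, 21, 36) [[ 637. -274.]]
```

View pics/crop.png

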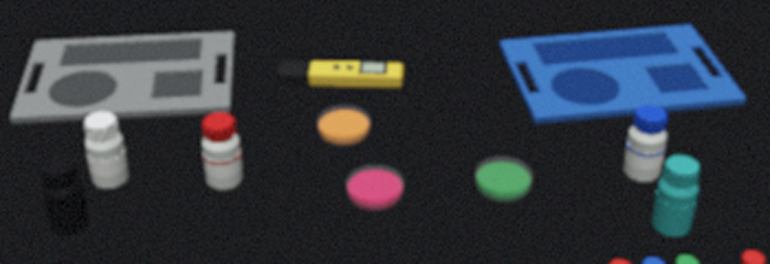

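The crop confirms the choice: blue cap right of centre (turquoise one in front of it), white cap far left (black one in front), red one beside it. Next I move the wrist camera over the middle for a close look.

Request:
carry_out(
  rows=[
    [0.03,0.03,0,0,0,0.06],
    [0.08,0.085,0,0,0,0.2],
    [0.12,0.13,0,0,0,0.36],
    [0.16,0.175,0,0,0,0.54],
    [0.2,0.22,0,0,0,0.7],
    [0.24,0.26,0,0,0,0.85],
    [0.28,0.3,0,0,0,1.0],
    [0.32,0.345,0,0,0,1.15],
  ],
  grip=1,
)

```text
clock: 1.25
tool_pos: [0.3952, 0.2344, 0.1969]
orientation: [-180.0, 0.0, -81.1]
force: [1.0, 0.7, -0.9]
opening: 0.0878
gripper_force: 0.0
```

Request:
carry_out(
  rows=[
    [0.055,-0.015,0,0,0,0.06],
    [0.11,-0.03,0,0,0,0.1],
    [0.165,-0.045,0,0,0,0.15],
    [0.22,-0.06,0,0,0,0.159],
    [0.26,-0.07,0,0,0,0.159],
    [0.269,-0.073,0,0,0,0.159],
    [0.269,-0.073,0,0,0,0.159],
  ],
)

```text
clock: 2.12
tool_pos: [0.5091, -0.0185, 0.1964]
orientation: [180.0, 0.0, -90.1]
force: [0.7, -0.3, 0.2]
opening: 0.0877
gripper_force: 0.0
```

Run:
```python
from h import *
snap('wrist','w1.png')
o=telemetry.get_obs();print(o['tool_pos'],o['orientation'],o['joint_pos'])
for p in [(0,0),(639,0),(0,399),(639,399)]: print(cast('wrist',p,0))
```

```text
[ 0.50894055 -0.01785304  0.19646043] [ 1.79985440e+02  8.02270762e-03 -9.00265673e+01] [ 2.01051753e+01  4.83434782e+00 -1.98647329e+01 -1.38058441e-02
 -6.53118294e+01 -2.01259740e+01]
[[ 0.8884678  -0.23420202]]
[[ 0.12245384 -0.23512234]]
[[1.05569919 0.36715504]]
[[-0.05103448  0.36890093]]
```

View pics/w1.png

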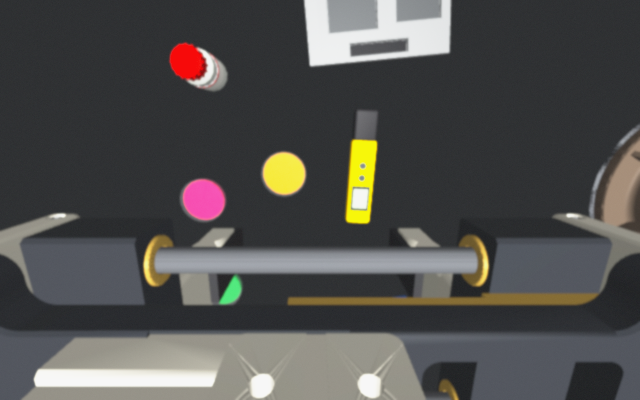

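The wrist view shows pink (203,199), amber (284,173), the meter (361,167) and the grey tray's +y end at the top (380,30). I measure these from here, then look again over the trays.

Run:
```python
from m import *
im=snap('wrist');h=cv2.cvtColor(im,cv2.COLOR_RGB2HSV)
for p in [(284,173),(361,160),(203,199),(366,122),(232,290)]: print(p,h[p[1],p[0]])
for k,lo,hi,roi,z in [('amber',(15,120,120),(35,255,255),(255,145,315,200),.008),('pink',(150,100,80),(179,255,255),(175,170,235,225),.008),('meter',(20,120,120),(35,255,255),(335,125,390,230),.018)]:
    c=blob(im,lo,hi,roi); print(k,rect(cast('wrist',c,z)))
    if k=='meter': print(cv2.boundingRect(c.astype(int).astype(np.int32)))
m=blob(im,(0,0,52),(180,80,255),(340,95,395,230)); print('meterdark',rect(cast('wrist',m,.018)))
```

```text
(284, 173) [ 28 186 247]
(361, 160) [ 30 245 247]
(203, 199) [162 171 247]
(366, 122) [113  10 106]
(232, 290) [ 69 164 233]
amber (array([554.2, -26.9]), array([55.8, 55.9]), 0.1)
pink (array([665.6,   9.3]), array([59.6, 56.9]), 42.5)
meter (array([451.3, -15.9]), array([113.8,  34.7]), 87.4)
(345, 139, 33, 85)
meterdark (array([439.7, -37.6]), array([ 75. , 175.2]), 0.1)
```

Request:
carry_out(
  rows=[
    [0.05,0.007,-0.015,0,0,0],
    [0.1,0.014,-0.03,0,0,0],
    [0.155,0.022,-0.045,0,0,0],
    [0.2,0.028,-0.06,0,0,0],
    [0.215,0.03,-0.06,0,0,0],
    [0.215,0.03,-0.06,0,0,0],
    [0.215,0.03,-0.06,0,0,0],
  ],
)

```text
clock: 3.1
tool_pos: [0.4792, -0.2318, 0.2561]
orientation: [180.0, 0.0, -89.9]
force: [-0.3, 1.1, 0.1]
opening: 0.0876
gripper_force: 0.0
```

Run:
```python
from m import *
im=snap('wrist','w2.png');o=telemetry.get_obs();print(o['tool_pos'],o['orientation'])
h=cv2.cvtColor(im,cv2.COLOR_RGB2HSV)
for p in [(380,100),(400,120)]: print(h[p[1],p[0]])
```

```text
[ 0.47929962 -0.23181071  0.25620646] [ 1.79971736e+02  1.66711849e-02 -8.99067249e+01]
[103  11 156]
[110  16  47]
```

View pics/w2.png

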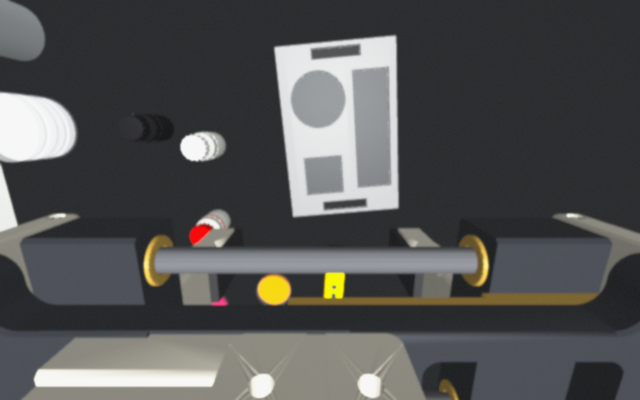

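The whole grey tray lies in view (corners about (275,47), (397,37), (398,207), (293,216)), with the white cap at (197,146), the black look-alike at (140,127) and the red cap at (203,233).

Run:
```python
from m import *
im=snap('wrist')
c=blob(im,(0,0,90),(180,60,255),(255,25,420,220)); r=rect(cast('wrist',c,.008)); print('tray',r)
h=cv2.cvtColor(im,cv2.COLOR_RGB2HSV); C=cam('wrist')
m=cv2.inRange(h,(0,0,90),(180,60,200))[:,:]; 
g=cv2.erode(cv2.fillPoly(np.zeros(m.shape,np.uint8),[c.astype(np.int32)],255),np.ones((5,5)))
# recesses: darker floors inside tray outline
d=cv2.bitwise_and(g,cv2.inRange(h[:,:,2],100,195))
print(np.percentile(h[:,:,2][g>0],[5,25,50,75,95]))
for q in cv2.findContours(d,cv2.RETR_EXTERNAL,cv2.CHAIN_APPROX_NONE)[0]:
    if cv2.contourArea(q)>300: print(rect(cast('wrist',q[:,0,:],.006,C)),cv2.contourArea(q))
c=blob(im,(0,0,120),(180,60,255),(170,125,235,165)); x,y,w,hh=cv2.boundingRect(c.astype(np.int32)); print((x,y,w,hh))
K,T=C; v=y+hh/2
# cap radius px
print('white',cast('wrist',[(x+12.5,v),(x+13.5,v)],.076,C), cast('wrist',(x+w-12,v),.02,C))
```

```text
tray (array([ 443.8, -293.3]), array([174.3, 254.8]), 5.0)
[139. 155. 206. 228. 234.]
(array([ 433.4, -181.3]), array([72. , 16.9]), 5.0) 396.0
(array([ 468.2, -228.4]), array([59.7, 59.8]), 4.8) 1336.5
(array([ 477.9, -341.5]), array([79.8, 79.7]), 26.9) 2383.5
(array([ 394.9, -297.7]), array([ 54.5, 174.9]), 4.8) 4093.0
(array([ 453.3, -406. ]), array([70.6, 15.8]), 4.9) 550.0
(180, 132, 45, 30)
white [[ 0.6405802  -0.27591192]
 [ 0.63928688 -0.27591518]] [[ 0.63405963 -0.27252366]]
```

Request:
carry_out(
  rows=[
    [-0.05,0.007,0.02,0,0,0.02],
    [-0.1,0.015,0.05,0,0,0.045],
    [-0.15,0.022,0.09,0,0,0.045],
    [-0.185,0.027,0.13,0,0,0.045],
    [-0.197,0.029,0.17,0,0,0.045],
    [-0.197,0.029,0.2,0,0,0.045],
    [-0.197,0.029,0.2,0,0,0.045],
  ],
  grip=0.2,
)

```text
clock: 4.08
tool_pos: [0.4484, -0.0358, 0.055]
orientation: [179.8, -0.1, -92.5]
force: [0.3, -0.6, 0.1]
opening: 0.0528
gripper_force: 0.0
```

Run:
```python
from m import *
im=snap('wrist','w3.png');o=telemetry.get_obs();print(o['tool_pos'],o['orientation'],o['opening'])
```

```text
[ 0.44977855 -0.03574762  0.0564495 ] [ 1.79901950e+02 -5.56770886e-02 -9.24924061e+01] 0.05260802897238987
```

View pics/w3.png

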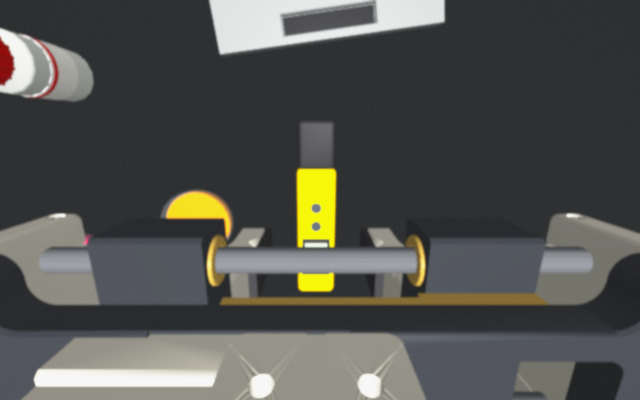

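The meter is centred between the fingers (316,200) and aligned. I go down and grip it.

Request:
carry_out(
  rows=[
    [0,0,0.025,0,0,0],
    [0,0,0.045,0,0,0],
    [0,0,0.05,0,0,0],
    [0,0,0.05,0,0,0],
  ],
)

```text
clock: 4.62
tool_pos: [0.451, -0.036, 0.0075]
orientation: [-179.9, 0.0, -92.6]
force: [-0.4, 0.1, 0.6]
opening: 0.0529
gripper_force: 0.0
```

Request:
carry_out(
  rows=[
    [0,0,0,0,0,0],
    [0,0,0,0,0,0],
    [0,0,0,0,0,0],
    [0,0,0,0,0,0],
    [0,0,0,0,0,0],
  ],
  grip=-1,
)

```text
clock: 5.25
tool_pos: [0.4502, -0.0362, 0.0066]
orientation: [180.0, -0.0, -92.6]
force: [0.2, 0.1, 0.8]
opening: 0.0082
gripper_force: 0.0
```

Run:
```python
from m import *
im=snap('wrist','w4.png');o=telemetry.get_obs();print(o['tool_pos'],o['opening'],o['gripper_force'])
```

```text
[ 0.45016125 -0.03616947  0.00655449] 0.004396262777225863 0.0
```

View pics/w4.png

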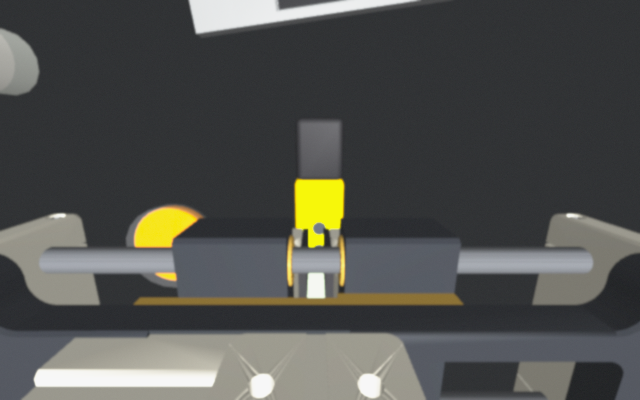

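Run:
```python
from m import *
im=snap('side');o=telemetry.get_obs();print(o['tool_pos'],o['opening'],o['gripper_force'],o['force'])
K,T=cam('side');p=np.linalg.inv(T)@np.r_[o['tool_pos'],1];u=K@p[:3];u=u[:2]/u[2];print(u)
x,y=u.astype(int)
cv2.imwrite('pics/d2.png',cv2.resize(im[y-70:y+50,x-80:x+80,::-1],None,fx=4.5,fy=4.5,interpolation=cv2.INTER_CUBIC))
```

```text
[ 0.45016396 -0.03615391  0.00654294] 0.0025665637979468588 0.0 [-1.08656552 -0.82033544  0.33345936]
[291.17390401 243.60072266]
```

View pics/d2.png

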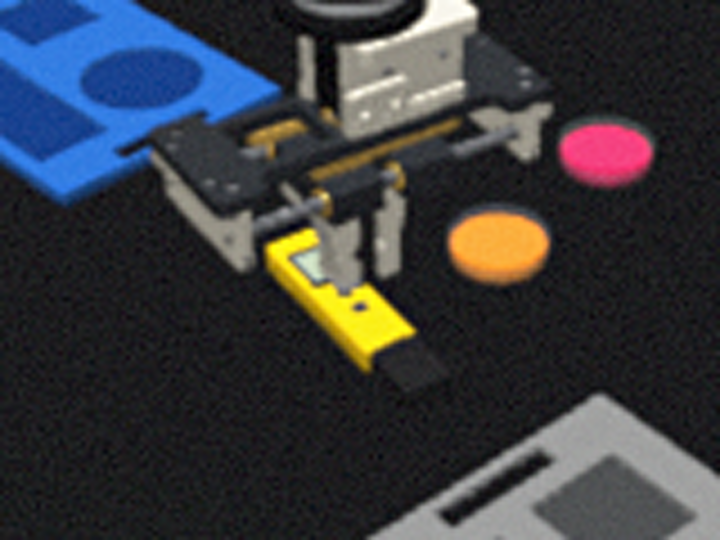

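Request:
carry_out(
  rows=[
    [0,0,-0.01,0,0,0],
    [0,0,-0.03,0,0,0],
    [0,0,-0.05,0,0,0],
    [0,0,-0.05,0,0,0],
  ],
)

```text
clock: 5.85
tool_pos: [0.4516, -0.0357, 0.0584]
orientation: [-179.8, 0.1, -92.6]
force: [-0.3, 0.4, 0.0]
opening: 0.0002
gripper_force: 0.0
```

Run:
```python
from m import *
im=snap('side');w=snap('wrist');o=telemetry.get_obs();print(o['tool_pos'],o['opening'],o['gripper_force'],o['force'])
K,T=cam('side');p=np.linalg.inv(T)@np.r_[o['tool_pos'],1];u=K@p[:3];u=u[:2]/u[2];print(u)
x,y=u.astype(int)
a=cv2.resize(im[y-60:y+60,x-80:x+80,::-1],(640,480),interpolation=cv2.INTER_CUBIC)
cv2.circle(a,(int((u[0]-x+80)*4),int((u[1]-y+60)*4)),4,(0,0,255),1)
cv2.imwrite('pics/d3.png',a)
c=blob(w,(20,120,120),(35,255,255),(280,125,360,230));print(rect(cast('wrist',c,.018)))
```

```text
[ 0.45015736 -0.03607128  0.05675972] 8.370850313474003e-05 0.0 [0.98364577 0.05372485 0.05443496]
[290.63372265 227.27355661]
(array([449. , -46.2]), array([53.5, 32.9]), 87.5)
```

View pics/d3.png

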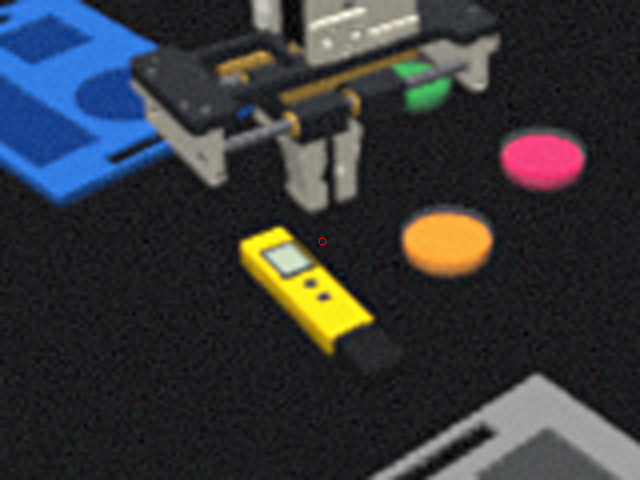

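Request:
carry_out(
  rows=[
    [0,0,0.01,0,0,0],
    [0,0,0.025,0,0,0],
    [0,0,0.04,0,0,0],
    [0,0,0.05,0,0,0],
    [0,0,0.055,0,0,0],
    [0,0,0.057,0,0,0],
    [0,0,0.057,0,0,0],
  ],
  grip=0.2,
)

```text
clock: 6.82
tool_pos: [0.4503, -0.0361, -0.0003]
orientation: [-180.0, 0.0, -92.6]
force: [-0.3, -0.1, -0.3]
opening: 0.0526
gripper_force: 0.0
```

Request:
carry_out(
  rows=[
    [0,0,0.002,0,0,0],
    [0,0,0.004,0,0,0],
    [0,0,0.006,0,0,0],
    [0,0,0.006,0,0,0],
  ],
)

```text
clock: 7.32
tool_pos: [0.4501, -0.0362, -0.0066]
orientation: [180.0, -0.0, -92.6]
force: [-0.2, 0.3, 0.9]
opening: 0.0525
gripper_force: 0.0
```

Request:
carry_out(
  rows=[
    [0,0,0.0015,0,0,0],
    [0,0,0.003,0,0,0],
    [0,0,0.0045,0,0,0],
    [0,0,0.006,0,0,0],
    [0,0,0.006,0,0,0],
  ],
)

```text
clock: 7.95
tool_pos: [0.4501, -0.0362, -0.0126]
orientation: [180.0, -0.0, -92.6]
force: [0.9, -0.1, 0.0]
opening: 0.0525
gripper_force: 0.0
```

Run:
```python
from m import *
im=snap('side');o=telemetry.get_obs();print(o['tool_pos'],o['force'])
K,T=cam('side');p=np.linalg.inv(T)@np.r_[o['tool_pos'],1];u=K@p[:3];u=u[:2]/u[2]
x,y=u.astype(int)
a=cv2.resize(im[y-50:y+34,x-56:x+56,::-1],(672,504),interpolation=cv2.INTER_CUBIC)
cv2.imwrite('pics/d4.png',a)
```

```text
[ 0.45016056 -0.03614026 -0.01250043] [0.2050023  0.05940386 0.6123315 ]
```

View pics/d4.png

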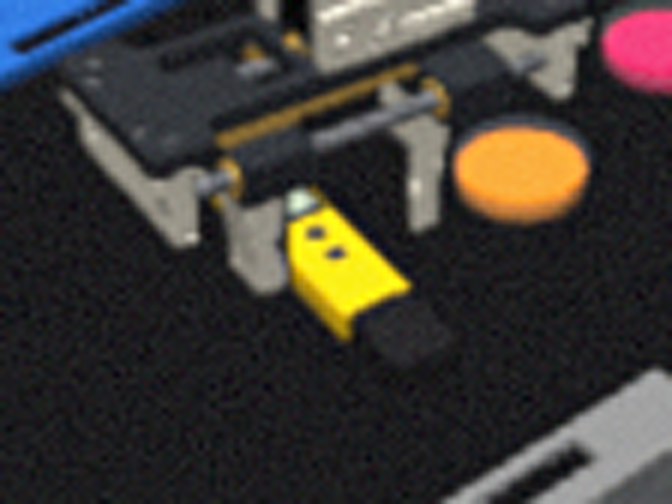

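The fingers straddle the meter, tips (262,292) and (425,225), about 9 mm above the bench. The real tips therefore sit about 21 mm above the reported TCP. Closing here.

Request:
carry_out(
  rows=[
    [0,0,0,0,0,0],
    [0,0,0,0,0,0],
    [0,0,0,0,0,0],
    [0,0,0,0,0,0],
    [0,0,0,0,0,0],
  ],
  grip=-1,
)

```text
clock: 8.62
tool_pos: [0.4563, -0.0355, -0.0097]
orientation: [-179.4, 0.1, -92.4]
force: [8.2, -9.3, 17.6]
opening: 0.0114
gripper_force: 29.7
```

Run:
```python
from m import *
w=snap('wrist');im=snap('side');o=telemetry.get_obs();print(o['tool_pos'],o['orientation'],o['opening'],o['gripper_force'],o['force'],o['moment'])
K,T=cam('side');p=np.linalg.inv(T)@np.r_[o['tool_pos'],1];u=K@p[:3];u=u[:2]/u[2]
x,y=u.astype(int)
a=cv2.resize(im[y-50:y+34,x-40:x+40,::-1],(400,420),interpolation=cv2.INTER_CUBIC)
b=cv2.resize(w[100:310,220:420,::-1],(400,420),interpolation=cv2.INTER_CUBIC)
cv2.imwrite('pics/d5.png',np.hstack([a,b]))
```

```text
[ 0.4563671  -0.0355244  -0.00955918] [-1.79428228e+02  7.02722512e-02 -9.24108599e+01] 0.011197668791093135 29.4181349594146 [ 8.15933719 -8.31512075 16.99706458] [-3.10052454 -2.88996158 -0.060048  ]
```

View pics/d5.png

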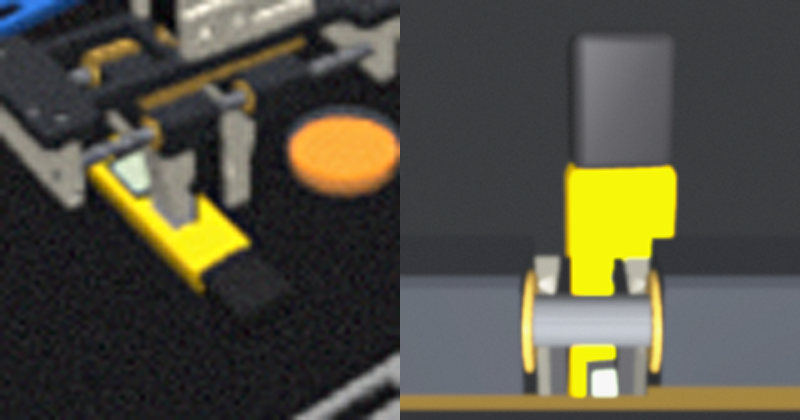

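Request:
carry_out(
  rows=[
    [0,0,-0.004,0,0,0],
    [0,0,-0.004,0,0,0],
    [0,0,-0.004,0,0,0],
    [0,0,-0.004,0,0,0],
  ],
  grip=0.2,
)

```text
clock: 9.22
tool_pos: [0.4496, -0.0363, -0.0088]
orientation: [179.9, -0.0, -92.6]
force: [0.2, 0.3, 0.0]
opening: 0.0458
gripper_force: 0.0
```

Run:
```python
from m import *
w=snap('wrist');o=telemetry.get_obs();print(o['tool_pos'],o['orientation'],o['opening'],o['force'])
h=cv2.cvtColor(w,cv2.COLOR_RGB2HSV)
m=blob(w,(20,120,120),(35,255,255),(270,100,370,225));c=cam('wrist')
p=cast('wrist',m,.018,c);print(rect(p))
# edges per row
for v in range(170,225,10):
    q=np.where(cv2.inRange(h,(20,120,120),(35,255,255))[v,260:380]>0)[0]
    if len(q): print(v,np.round(cast('wrist',[(260+q[0],v),(260+q[-1],v)],.018,c),4).tolist())
```

```text
[ 0.44978668 -0.03618884 -0.008761  ] [ 1.79952835e+02 -1.59777196e-02 -9.25743522e+01] 0.048983500163558465 [ 0.41680169 -0.30752144  0.16235759]
(array([450. , -59.5]), array([25.4, 32.7]), 87.5)
190 [[0.4657, -0.0688], [0.4338, -0.0674]]
200 [[0.4661, -0.0627], [0.4339, -0.0612]]
210 [[0.4659, -0.0564], [0.434, -0.055]]
220 [[0.4664, -0.0501], [0.4341, -0.0487]]
```

Request:
carry_out(
  rows=[
    [0,0,0.003,0,0,0],
    [0,0,0.006,0,0,0],
    [0,0,0.009,0,0,0],
    [0,0,0.0105,0,0,0],
    [0,0,0.012,0,0,0],
    [0,0,0.012,0,0,0],
  ],
)

```text
clock: 10.02
tool_pos: [0.4501, -0.0362, -0.0205]
orientation: [180.0, -0.0, -92.6]
force: [0.5, -0.0, -0.4]
opening: 0.0523
gripper_force: 0.0
```

Request:
carry_out(
  rows=[
    [0,0,0.001,0,0,0],
    [0,0,0.002,0,0,0],
    [0,0,0.003,0,0,0],
    [0,0,0.003,0,0,0],
  ],
)

```text
clock: 10.52
tool_pos: [0.4501, -0.0362, -0.0235]
orientation: [180.0, -0.0, -92.6]
force: [0.2, -1.0, 0.4]
opening: 0.0526
gripper_force: 0.0
```

Request:
carry_out(
  rows=[
    [0,0,0,0,0,0],
    [0,0,0,0,0,0],
    [0,0,0,0,0,0],
    [0,0,0,0,0,0],
    [0,0,0,0,0,0],
  ],
  grip=-1,
)

```text
clock: 11.15
tool_pos: [0.4501, -0.0362, -0.0234]
orientation: [180.0, -0.0, -92.6]
force: [-1.0, 0.5, 1.5]
opening: 0.0315
gripper_force: 30.0
```

Gripped at 31.5 mm, but low for a placing into the tray. I open, raise 4 mm and grip again.

Request:
carry_out(
  rows=[
    [0,0,0,0,0,0],
    [0,0,0,0,0,0],
    [0,0,-0.002,0,0,0],
    [0,0,-0.004,0,0,0],
    [0,0,-0.004,0,0,0],
  ],
  grip=0.0,
)

```text
clock: 11.78
tool_pos: [0.4504, -0.0361, -0.0192]
orientation: [-180.0, 0.0, -92.6]
force: [0.4, -0.1, 0.4]
opening: 0.0439
gripper_force: 0.0
```

Request:
carry_out(
  rows=[
    [0,0,0,0,0,0],
    [0,0,0,0,0,0],
    [0,0,0,0,0,0],
    [0,0,0,0,0,0],
  ],
  grip=-1,
)

```text
clock: 12.28
tool_pos: [0.4501, -0.0362, -0.0195]
orientation: [180.0, -0.0, -92.6]
force: [-0.4, -0.8, 1.4]
opening: 0.0315
gripper_force: 30.0
```

Request:
carry_out(
  rows=[
    [0,0,-0.005,0,0,0],
    [0,0,-0.02,0,0,0],
    [0,0,-0.04,0,0,0],
    [0,0,-0.06,0,0,0],
    [0,0,-0.06,0,0,0],
  ],
)

```text
clock: 12.9
tool_pos: [0.4514, -0.0358, 0.0421]
orientation: [-179.8, 0.1, -92.6]
force: [1.3, -0.1, -0.4]
opening: 0.0314
gripper_force: 30.0
```

Request:
carry_out(
  rows=[
    [0.03,0.005,0,0,0,-0.02],
    [0.08,0.013,0,0,0,-0.05],
    [0.13,0.021,0,0,0,-0.09],
    [0.18,0.029,0,0,0,-0.12],
    [0.23,0.037,0,0,0,-0.132],
    [0.258,0.0415,0.01,0,0,-0.132],
    [0.2636,0.0425,0.03,0,0,-0.132],
    [0.2636,0.0425,0.042,0,0,-0.132],
  ],
)

```text
clock: 13.9
tool_pos: [0.3946, -0.2978, -0.0029]
orientation: [179.9, 0.0, -85.1]
force: [0.3, 0.5, -1.4]
opening: 0.0313
gripper_force: 30.0
```

```bash
cat > st.py <<'E'
import sys
from m import *
# print shift (tool axes) from current measured pose to world x y z yaw
o=telemetry.get_obs();x,y,z,yaw=map(float,sys.argv[1:5]);Rm=R.from_euler('xyz',o['orientation'],degrees=True).as_matrix()
print('at',o['tool_pos'].round(4),'yaw',o['orientation'][2].round(2),'open',round(o['opening'],4),'clk',o['clock'])
print('shift',(Rm.T@(np.array([x,y,z])-o['tool_pos'])).round(4),'az',round(-np.radians((yaw-o['orientation'][2]+180)%360-180),4),'joints',o['joint_pos'].round(0))
E
python3 st.py 0.3958 -0.2976 -0.0155 -85
```

```text
at [ 0.3946 -0.2978 -0.0029] yaw -85.11 open 0.0313 clk 13.9
shift [-0.     -0.0012  0.0126] az -0.0019 joints [-14.  17. -36.  -0. -37.  19.]
```

Request:
carry_out(
  rows=[
    [0,0,0.005,0,0,0],
    [0,0,0.009,0,0,0],
    [0,0,0.012,0,0,0],
    [0,0,0.0135,0,0,0],
    [0,0,0.0135,0,0,0],
  ],
)

```text
clock: 14.52
tool_pos: [0.396, -0.2975, -0.0148]
orientation: [-180.0, -0.0, -85.0]
force: [0.6, 0.2, -0.2]
opening: 0.0316
gripper_force: 30.0
```

```bash
python3 st.py 0.3958 -0.2976 -0.0155 -85; python3 -c "
from m import *
print(telemetry.get_obs()['force'])"
```

```text
at [ 0.396  -0.2975 -0.0148] yaw -85.0 open 0.0316 clk 14.525
shift [0.0001 0.0002 0.0007] az 0.0 joints [-14.  18. -36.  -0. -36.  19.]
[ 0.62814994  0.24390688 -0.23021578]
```

Request:
carry_out(
  rows=[
    [0,0,0.0008,0,0,0],
    [0,0,0.0012,0,0,0],
    [0,0,0.0012,0,0,0],
  ],
)

```text
clock: 14.9
tool_pos: [0.3961, -0.2976, -0.0155]
orientation: [-180.0, -0.0, -85.0]
force: [-2.1, 1.2, 6.1]
opening: 0.0317
gripper_force: 30.0
```

Request:
carry_out(
  rows=[
    [0,0,0,0,0,0],
    [0,0,0,0,0,0],
    [0,0,0,0,0,0],
    [0,0,-0.01,0,0,0],
    [0,0,-0.04,0,0,0],
    [0,0,-0.09,0,0,0],
    [0,0,-0.15,0,0,0],
    [0,0,-0.15,0,0,0],
  ],
  grip=0.0,
)

```text
clock: 15.9
tool_pos: [0.399, -0.2989, 0.1396]
orientation: [-179.5, -0.3, -85.0]
force: [0.7, 0.5, -0.8]
opening: 0.0439
gripper_force: 0.0
```

```bash
python3 - <<'E'
from m import *
w=snap('wrist','w6.png');c=cam('wrist')
for roi in [(200,20,440,225)]:
    q=blob(w,(20,120,120),(35,255,255),roi);print(rect(cast('wrist',q,.022,c)),cv2.boundingRect(q.astype(np.int32)))
E
python3 st.py 0.5545 -0.0275 0.03 -90
```

```text
(array([ 395.9, -296.8]), array([32. , 72.8]), 5.1) (305, 160, 29, 65)
at [ 0.3973 -0.298   0.1369] yaw -85.01 open 0.0439 clk 15.95
shift [-0.256  -0.1795  0.1073] az 0.0871 joints [-14.   6. -27.   0. -57.  19.]
```

Request:
carry_out(
  rows=[
    [-0.04,-0.028,0,0,0,0.04],
    [-0.09,-0.063,0,0,0,0.087],
    [-0.14,-0.098,0.01,0,0,0.087],
    [-0.19,-0.133,0.03,0,0,0.087],
    [-0.235,-0.165,0.06,0,0,0.087],
    [-0.256,-0.1795,0.09,0,0,0.087],
    [-0.256,-0.1795,0.107,0,0,0.087],
    [-0.256,-0.1795,0.107,0,0,0.087],
  ],
  grip=1,
)

```text
clock: 16.95
tool_pos: [0.5504, -0.0271, 0.0246]
orientation: [179.7, -0.1, -90.0]
force: [-0.6, -0.1, 0.5]
opening: 0.0877
gripper_force: 0.0
```

```bash
python3 - <<'E'
from m import *
w=snap('wrist','w7.png')
E
python3 st.py 0.5545 -0.0275 -0.021 -90
```

```text
at [ 0.5514 -0.0272  0.0259] yaw -89.99 open 0.0881 clk 17.0
shift [ 0.0002 -0.0032  0.0469] az 0.0001 joints [ 18.  19. -27.  -0. -44. -17.]
```

View pics/w7.png

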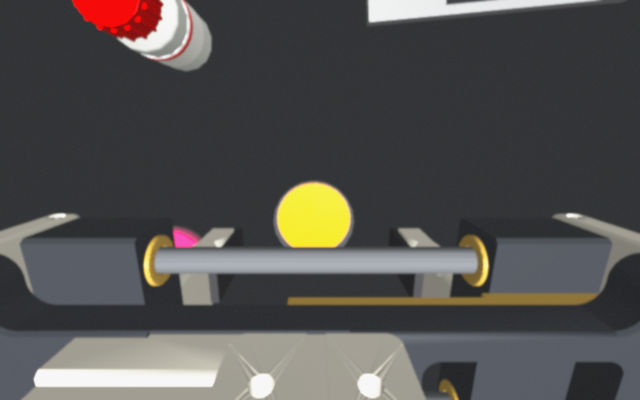

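The amber dish (314,217) is centred between the fingers. I lower onto it and grip.

Request:
carry_out(
  rows=[
    [0,-0.001,0.02,0,0,0],
    [0,-0.001,0.038,0,0,0],
    [0,-0.001,0.047,0,0,0],
    [0,-0.001,0.049,0,0,0],
    [0,-0.001,0.049,0,0,0],
  ],
)

```text
clock: 17.62
tool_pos: [0.5539, -0.027, -0.0215]
orientation: [-179.9, 0.0, -90.0]
force: [-0.2, 0.5, 0.7]
opening: 0.0877
gripper_force: 0.0
```

Request:
carry_out(
  rows=[
    [0,0,0,0,0,0],
    [0,0,0,0,0,0],
    [0,0,0,0,0,0],
    [0,0,0,0,0,0],
    [0,0,0,0,0,0],
  ],
  grip=-1,
)

```text
clock: 18.25
tool_pos: [0.5534, -0.0269, -0.022]
orientation: [180.0, -0.0, -90.0]
force: [-0.8, 1.2, 4.0]
opening: 0.0587
gripper_force: 30.0
```

Request:
carry_out(
  rows=[
    [0,0,-0.005,0,0,0],
    [0,0,-0.02,0,0,0],
    [0,0,-0.045,0,0,0],
    [0,0,-0.075,0,0,0],
    [0,0,-0.08,0,0,0],
    [0,0,-0.08,0,0,0],
  ],
)

```text
clock: 19.0
tool_pos: [0.5536, -0.0268, 0.0586]
orientation: [-179.9, 0.0, -90.0]
force: [-0.0, -0.5, -0.3]
opening: 0.0591
gripper_force: 30.0
```

```bash
python3 - <<'E'
from m import *
im=cv2.imread('pics/w7.png')[:,:,::-1].copy()
i=viewer.camera_info('wrist');T=np.eye(4);T[:3,:3]=R.from_euler('xyz',[179.9,0,-90],degrees=True).as_matrix();T[:3,3]=[.5518,-.0272,.0262]
c=(np.array(i['intrinsics']),T@np.array(i['tool_from_camera']))
q=blob(im,(20,100,120),(35,255,255),(260,170,370,246)); q=q[q[:,1]<244]
print(cv2.minEnclosingCircle((cast('wrist',q,.01,c)*1000).astype(np.float32)))
w=snap('wrist','w8.png');q=blob(w,(20,100,120),(35,255,255),(240,150,400,246));q=q[q[:,1]<240];print(rect(q/1000))
E
python3 st.py 0.4779 -0.341 0.0 -85
```

```text
((555.5753784179688, -27.42715835571289), 27.963924407958984)
(array([315.5, 218.5]), array([41., 91.]), 90.0)
at [ 0.5531 -0.027   0.0578] yaw -90.01 open 0.0588 clk 19.05
shift [0.3141 0.0751 0.0578] az -0.0875 joints [ 17.  17. -25.  -0. -48. -17.]
```

Request:
carry_out(
  rows=[
    [0.03,0.007,0,0,0,-0.02],
    [0.08,0.019,0,0,0,-0.05],
    [0.135,0.032,0,0,0,-0.0875],
    [0.19,0.0455,0,0,0,-0.0875],
    [0.245,0.0585,0,0,0,-0.0875],
    [0.29,0.069,0.015,0,0,-0.0875],
    [0.314,0.075,0.04,0,0,-0.0875],
    [0.314,0.075,0.058,0,0,-0.0875],
  ],
)

```text
clock: 20.05
tool_pos: [0.4763, -0.3423, -0.0025]
orientation: [179.8, 0.1, -85.2]
force: [-0.4, 0.8, -0.4]
opening: 0.059
gripper_force: 30.0
```

Request:
carry_out(
  rows=[
    [0,0,0.004,0,0,0],
    [0,0,0.009,0,0,0],
    [0,0,0.013,0,0,0],
    [0,0,0.015,0,0,0],
    [0,0,0.0165,0,0,0],
    [0,0,0.0165,0,0,0],
  ],
)

```text
clock: 20.8
tool_pos: [0.4786, -0.3409, -0.0165]
orientation: [-180.0, -0.0, -85.0]
force: [0.3, 1.0, 0.3]
opening: 0.0586
gripper_force: 30.0
```

```bash
python3 st.py 0.4779 -0.341 -0.018 -85; python3 -c "
from m import *
print(telemetry.get_obs()['force'])"
```

```text
at [ 0.4786 -0.3409 -0.0165] yaw -84.97 open 0.0586 clk 20.8
shift [0.0001 0.0007 0.0015] az 0.0004 joints [-16.  25. -25.   0. -40.  21.]
[0.34840936 0.95348026 0.31539876]
```

Request:
carry_out(
  rows=[
    [0,0.0005,0.0007,0,0,0],
    [0,0.0005,0.0014,0,0,0],
    [0,0.0005,0.0016,0,0,0],
    [0,0.0005,0.0016,0,0,0],
  ],
)

```text
clock: 21.3
tool_pos: [0.4779, -0.341, -0.018]
orientation: [-180.0, -0.0, -85.0]
force: [0.1, 1.0, 4.2]
opening: 0.0588
gripper_force: 30.0
```

Request:
carry_out(
  rows=[
    [0,0,0,0,0,0],
    [0,0,0,0,0,0],
    [0,0,0,0,0,0],
    [0,0,-0.01,0,0,0],
    [0,0,-0.03,0,0,0],
    [0,0,-0.07,0,0,0],
    [0,0,-0.12,0,0,0],
    [0,0,-0.16,0,0,0],
  ],
  grip=0.6,
)

```text
clock: 22.3
tool_pos: [0.4783, -0.3412, 0.1447]
orientation: [-179.9, -0.1, -85.0]
force: [1.0, 1.2, -0.1]
opening: 0.0704
gripper_force: 0.0
```

```bash
python3 - <<'E'
from m import *
w=snap('wrist','w9.png');c=cam('wrist')
q=blob(w,(20,100,120),(35,255,255),(250,120,350,240));q=q[q[:,1]<240]
print(cv2.minEnclosingCircle((cast('wrist',q,.012,c)*1000).astype(np.float32)),cv2.boundingRect(q.astype(np.int32)))
E
python3 st.py 0.638 -0.275 0.1 -90
```

```text
((482.9479675292969, -342.1176452636719), 28.318357467651367) (293, 165, 47, 47)
at [ 0.4807 -0.3427  0.1503] yaw -84.92 open 0.0701 clk 22.35
shift [-0.0538 -0.1623  0.0513] az 0.0886 joints [-16.  14. -15.   0. -61.  21.]
```

Request:
carry_out(
  rows=[
    [-0.04,-0.026,0,0,0,0.03],
    [-0.09,-0.058,0,0,0,0.0875],
    [-0.14,-0.09,0,0,0,0.0875],
    [-0.19,-0.122,0,0,0,0.0875],
    [-0.24,-0.154,0.01,0,0,0.0875],
    [-0.29,-0.186,0.03,0,0,0.0875],
    [-0.326,-0.21,0.06,0,0,0.0875],
    [-0.3345,-0.215,0.09,0,0,0.0875],
  ],
  grip=1,
)

```text
clock: 23.35
tool_pos: [0.6643, 0.0139, 0.0512]
orientation: [-179.9, 0.0, -89.8]
force: [0.3, -0.5, -0.0]
opening: 0.0875
gripper_force: 0.0
```

Request:
carry_out(
  rows=[
    [0,0,0.005,0,0,0],
    [0,0,0.005,0,0,0],
  ],
)

```text
clock: 23.6
tool_pos: [0.6629, 0.0104, 0.0475]
orientation: [-180.0, -0.0, -90.0]
force: [-0.2, -0.1, 1.0]
opening: 0.088
gripper_force: 0.0
```

```bash
python3 - <<'E'
from m import *
w=snap('wrist');c=cam('wrist')
q=blob(w,(150,80,80),(179,255,255),(230,120,400,246));b=cv2.boundingRect(q.astype(np.int32));q=q[q[:,1]<243]
print(cv2.minEnclosingCircle((cast('wrist',q,.01,c)*1000).astype(np.float32)),b)
E
python3 st.py 0.6655 0.009 -0.022 -90
```

```text
((666.6991577148438, 8.166914939880371), 28.531652450561523) (282, 175, 65, 66)
at [0.6634 0.0104 0.0482] yaw -90.03 open 0.0877 clk 23.65
shift [ 0.0014 -0.002   0.0702] az -0.0004 joints [ 18.  26. -11.   0. -52. -18.]
```

Request:
carry_out(
  rows=[
    [0.0015,-0.0025,0.03,0,0,0],
    [0.0015,-0.0025,0.055,0,0,0],
    [0.0015,-0.0025,0.067,0,0,0],
    [0.0015,-0.0025,0.07,0,0,0],
    [0.0015,-0.0025,0.07,0,0,0],
  ],
)

```text
clock: 24.28
tool_pos: [0.6661, 0.0094, -0.0221]
orientation: [-179.9, 0.0, -90.0]
force: [0.6, -1.0, 0.4]
opening: 0.0881
gripper_force: 0.0
```

Request:
carry_out(
  rows=[
    [0,0,0,0,0,0],
    [0,0,0,0,0,0],
    [0,0,0,0,0,0],
    [0,0,0,0,0,0],
    [0,0,0,0,0,0],
  ],
  grip=-1,
)

```text
clock: 24.9
tool_pos: [0.6654, 0.0096, -0.023]
orientation: [-180.0, 0.0, -90.0]
force: [0.2, 0.3, 2.8]
opening: 0.0593
gripper_force: 30.0
```

```bash
python3 st.py 0.5 0.37 0.2 -90
```

```text
at [ 0.6654  0.0096 -0.023 ] yaw -89.99 open 0.0593 clk 24.9
shift [-0.3604  0.1654 -0.223 ] az 0.0002 joints [ 18.  31. -14.   0. -45. -18.]
```

Request:
carry_out(
  rows=[
    [0,0,-0.006,0,0,0],
    [0,0,-0.025,0,0,0],
    [0,0,-0.06,0,0,0],
    [-0.01,0.005,-0.1,0,0,0],
    [-0.05,0.023,-0.14,0,0,0],
    [-0.1,0.046,-0.17,0,0,0],
    [-0.15,0.07,-0.2,0,0,0],
    [-0.2,0.095,-0.22,0,0,0],
  ],
)

```text
clock: 25.9
tool_pos: [0.5701, 0.2111, 0.2001]
orientation: [-179.8, 0.1, -90.0]
force: [0.7, 0.9, -0.2]
opening: 0.059
gripper_force: 30.0
```

Request:
carry_out(
  rows=[
    [-0.05,0.022,-0.005,0,0,0],
    [-0.1,0.044,-0.01,0,0,0],
    [-0.145,0.064,-0.015,0,0,0],
    [-0.16,0.07,-0.015,0,0,0],
    [-0.16,0.07,-0.015,0,0,0],
    [-0.16,0.07,-0.015,0,0,0],
  ],
)

```text
clock: 26.65
tool_pos: [0.5007, 0.3686, 0.2121]
orientation: [-180.0, -0.0, -90.0]
force: [-0.8, -0.5, -0.2]
opening: 0.0589
gripper_force: 30.0
```

Run:
```python
from m import *
w=snap('wrist','w10.png');c=cam('wrist');o=telemetry.get_obs();print(o['tool_pos'],o['opening'])
```

```text
[0.50079988 0.3684733  0.21202389] 0.05897361345003084
```

View pics/w10.png

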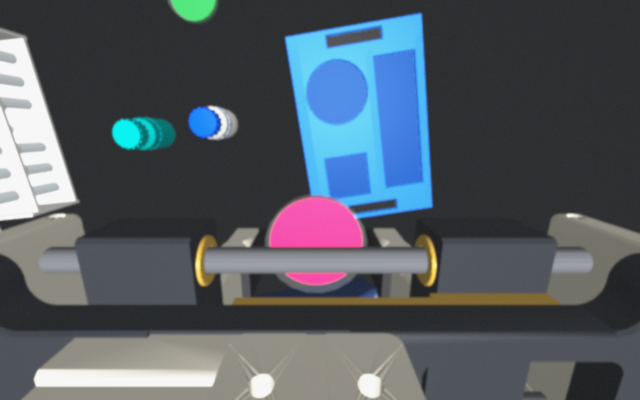

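The blue tray is in view: round recess (337,91), square (348,175), long (398,117). Also visible are the blue cap (205,122), the turquoise one (128,133) and the pink dish held level.

Run:
```python
from m import *
w=cv2.imread('pics/w10.png')[:,:,::-1].copy();c=cam('wrist')
h=cv2.cvtColor(w,cv2.COLOR_RGB2HSV)
for p in [(310,60),(337,91),(348,175),(398,117),(205,122),(128,133)]: print(p,h[p[1],p[0]],end=' ')
print()
m=cv2.inRange(h,(95,100,60),(130,255,255));g=np.zeros_like(m);g[10:222,284:436]=m[10:222,284:436]
rim=h[60,310]; fl=h[91,337]
d=g&np.where(np.abs(h.astype(int)-fl).sum(2)<np.abs(h.astype(int)-rim).sum(2),255,0).astype(np.uint8)
d=cv2.morphologyEx(d,cv2.MORPH_OPEN,np.ones((3,3)))
for q in cv2.findContours(d,cv2.RETR_EXTERNAL,cv2.CHAIN_APPROX_NONE)[0]:
    if cv2.contourArea(q)>300: print(rect(cast('wrist',q[:,0,:],.006,c)),cv2.boundingRect(q))
# blue cap
q=blob(w,(100,150,80),(125,255,255),(180,100,245,145));x,y,ww,hh=cv2.boundingRect(q.astype(np.int32));print((x,y,ww,hh))
print('blue',cast('wrist',[(x+hh/2,y+hh/2)],.076,c),cast('wrist',[(x+ww/2,y+hh/2)],.068,c))
q=blob(w,(80,100,80),(95,255,255),(105,110,180,160));x,y,ww,hh=cv2.boundingRect(q.astype(np.int32));print('teal',(x,y,ww,hh),cast('wrist',[(x+15,y+hh/2)],.076,c))
```

```text
(310, 60) [ 97 148 247] (337, 91) [108 164 233] (348, 175) [109 183 224] (398, 117) [109 176 227] (205, 122) [105 214 247] (128, 133) [ 90 244 243] 
(array([457.1, 366.7]), array([62.3, 62.8]), 8.8) (324, 152, 48, 48)
(array([474.8, 254.5]), array([81.1, 80.7]), 0.0) (306, 59, 62, 66)
(array([388.8, 292.4]), array([ 57.4, 177.8]), 8.7) (373, 48, 52, 141)
(array([410.7, 296. ]), array([123.2, 257.4]), 8.9) (348, 12, 86, 207)
(188, 106, 32, 33)
blue [[0.626691   0.29440911]] [[0.63029687 0.29423193]]
teal (111, 117, 64, 34) [[0.7162993  0.30688715]]
```

Request:
carry_out(
  rows=[
    [0.04,0.009,0.02,0,0,0],
    [0.08,0.018,0.05,0,0,0],
    [0.107,0.0245,0.09,0,0,0],
    [0.114,0.026,0.14,0,0,0],
    [0.114,0.026,0.18,0,0,0],
    [0.114,0.026,0.205,0,0,0],
    [0.114,0.026,0.215,0,0,0],
    [0.114,0.026,0.222,0,0,0],
  ],
)

```text
clock: 27.7
tool_pos: [0.475, 0.2553, -0.0101]
orientation: [-180.0, 0.0, -90.0]
force: [-0.3, 0.1, 0.1]
opening: 0.0589
gripper_force: 30.0
```

Request:
carry_out(
  rows=[
    [0,0,0.003,0,0,0],
    [0,0,0.006,0,0,0],
    [0,0,0.0075,0,0,0],
    [0,0,0.0075,0,0,0],
  ],
)

```text
clock: 28.2
tool_pos: [0.4744, 0.2557, -0.0175]
orientation: [-180.0, 0.0, -90.0]
force: [0.3, -0.4, -0.4]
opening: 0.0589
gripper_force: 30.0
```

Request:
carry_out(
  rows=[
    [0,0,0.0007,0,0,0],
    [0,0,0.0014,0,0,0],
    [0,0,0.0018,0,0,0],
    [0,0,0.0018,0,0,0],
  ],
)

```text
clock: 28.7
tool_pos: [0.4745, 0.2556, -0.0191]
orientation: [-180.0, 0.0, -90.0]
force: [-2.1, -0.4, 5.3]
opening: 0.0589
gripper_force: 30.0
```

Request:
carry_out(
  rows=[
    [0,0,0,0,0,0],
    [0,0,0,0,0,0],
    [0,0,0,0,0,0],
    [0,0,-0.01,0,0,0],
    [0,0,-0.03,0,0,0],
    [0,0,-0.07,0,0,-0.15],
    [0,0,-0.12,0,0,-0.33],
    [0,0,-0.17,0,0,-0.51],
  ],
  grip=0.6,
)

```text
clock: 29.7
tool_pos: [0.4742, 0.2553, 0.1528]
orientation: [-180.0, 0.0, -60.4]
force: [0.5, 0.6, -0.8]
opening: 0.0702
gripper_force: 0.0
```

```bash
python3 st.py 0.628 0.294 0.12 0;python3 - <<'E'
from m import *
w=snap('wrist');c=cam('wrist')
q=blob(w,(150,80,80),(179,255,255),(200,80,440,246));b=cv2.boundingRect(q.astype(np.int32));q=q[q[:,1]<243]
print(cv2.minEnclosingCircle((cast('wrist',q,.012,c)*1000).astype(np.float32)),b)
E
```

```text
at [0.4742 0.2553 0.1528] yaw -60.43 open 0.0702 clk 29.7
shift [ 0.0422 -0.1528  0.0328] az -1.0548 joints [ 49.  10. -20.   0. -60. -20.]
((479.9205017089844, 258.7357177734375), 28.44991111755371) (293, 163, 46, 46)
```

Request:
carry_out(
  rows=[
    [0.01,-0.03,0,0,0,-0.17],
    [0.02,-0.07,0,0,0,-0.35],
    [0.032,-0.115,0,0,0,-0.53],
    [0.04,-0.145,0,0,0,-0.71],
    [0.042,-0.153,0,0,0,-0.88],
    [0.042,-0.153,0,0,0,-1.03],
    [0.042,-0.153,0,0,0,-1.055],
    [0.042,-0.153,0,0,0,-1.055],
  ],
  grip=0.6,
)

```text
clock: 30.75
tool_pos: [0.6283, 0.2935, 0.1508]
orientation: [-180.0, -0.0, -0.5]
force: [0.2, 0.0, -0.3]
opening: 0.0701
gripper_force: 0.0
```

```bash
cat > cap.py <<'E'
import sys
from m import *
# cap top centre near the tool, given hsv range
lo=eval(sys.argv[1]);hi=eval(sys.argv[2]);zt=float(sys.argv[3])
w=snap('wrist');c=cam('wrist');q=blob(w,lo,hi,(230,60,410,246));x,y,ww,hh=cv2.boundingRect(q.astype(np.int32))
print('box',(x,y,ww,hh));r=ww/2
t=cast('wrist',[(x+ww/2,y+r),(x+ww/2,y+hh-r)],zt,c).round(4);print('far/near',t.tolist())
E
python3 cap.py "(100,120,60)" "(125,255,255)" .076; python3 st.py 0.628 0.294 0.012 0
```

```text
box (298, 201, 36, 18)
far/near [[0.6108, 0.2929], [0.6292, 0.2927]]
at [0.6283 0.2936 0.1508] yaw -0.48 open 0.0698 clk 30.8
shift [-0.0003 -0.0004  0.1388] az -0.0084 joints [ 41.  24.  -0.  -0. -66.  48.]
```

Run:
```python
from m import *
w=snap('wrist');s=snap('side');a=cv2.resize(w[140:320,200:440,::-1],(480,360));
o=telemetry.get_obs();K,T=cam('side');p=np.linalg.inv(T)@np.r_[o['tool_pos'][:2],.076,1];u=K@p[:3];u=u[:2]/u[2];x,y=u.astype(int);print(u)
b=cv2.resize(s[y-50:y+40,x-40:x+40,::-1],(320,360),interpolation=cv2.INTER_CUBIC);cv2.circle(b,(160,200),3,(0,0,255),1)
cv2.imwrite('pics/e.png',np.hstack([a,b]))
```

```text
[278.92902101 150.61284016]
```

View pics/e.png

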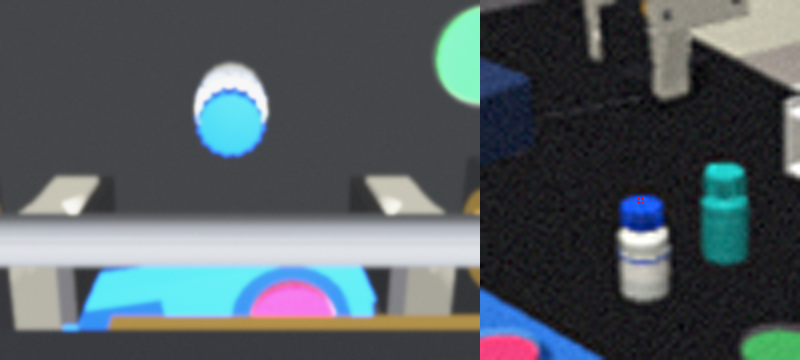

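The cap (315,200 in the wrist view) lies under the tool within 1 mm, and the side view agrees, so I descend.

Request:
carry_out(
  rows=[
    [0.001,0.001,0.03,0,0,0],
    [0.001,0.001,0.07,0,0,0],
    [0.001,0.001,0.105,0,0,0],
    [0.001,0.001,0.125,0,0,0],
    [0.001,0.001,0.133,0,0,0],
    [0.001,0.001,0.136,0,0,0],
    [0.001,0.001,0.139,0,0,0],
    [0.001,0.001,0.139,0,0,0],
  ],
  grip=0.4,
)

```text
clock: 31.9
tool_pos: [0.6297, 0.2928, 0.0121]
orientation: [-180.0, -0.0, -0.3]
force: [0.7, -0.7, -0.1]
opening: 0.061
gripper_force: 0.0
```

Request:
carry_out(
  rows=[
    [0,0,0,0,0,0],
    [0,0,0,0,0,0],
    [0,0,0,0,0,0],
    [0,0,0,0,0,0],
    [0,0,0,0,0,0],
  ],
  grip=-1,
)

```text
clock: 32.52
tool_pos: [0.6296, 0.2927, 0.0117]
orientation: [-180.0, -0.0, -0.3]
force: [0.4, 0.9, 1.3]
opening: 0.0364
gripper_force: 30.0
```

Request:
carry_out(
  rows=[
    [0,0,-0.004,0,0,0],
    [0,0,-0.015,0,0,0],
    [0,0,-0.035,0,0,0],
    [0,0,-0.065,0,0,0],
    [0,0,-0.1,0,0,0],
    [0,0,-0.1,0,0,0],
  ],
)

```text
clock: 33.28
tool_pos: [0.6314, 0.2938, 0.1161]
orientation: [-179.8, -0.3, -0.3]
force: [-0.2, 0.3, -0.6]
opening: 0.0367
gripper_force: 30.0
```

```bash
python3 st.py 0.4683 -0.2287 0.12 5
python3 - <<'E'
from m import *
s=snap('side');o=telemetry.get_obs();K,T=cam('side')
def pr(z):
    p=np.linalg.inv(T)@np.r_[o['tool_pos'][:2],z,1];u=K@p[:3];return u[:2]/u[2]
h=cv2.cvtColor(s,cv2.COLOR_RGB2HSV)
t=o['tool_pos'][2]-.0117
print('tilt check: expected bottom',pr(t),'stripe',pr(t+.03))
x,y=pr(t+.025).astype(int)
m=np.zeros(h.shape[:2],np.uint8);m[y-5:y+22,x-14:x+15]=cv2.inRange(h,(0,0,110),(180,70,255))[y-5:y+22,x-14:x+15]
for v in range(y-5,y+22,3):
    q=np.where(m[v]>0)[0]; print(v,q.min() if len(q) else None,q.max() if len(q) else None)
E
```

```text
at [0.6314 0.2938 0.1161] yaw -0.31 open 0.0367 clk 33.275
shift [-0.1603  0.5233 -0.0068] az -0.0926 joints [ 41.  25.  -3.   0. -61.  49.]
tilt check: expected bottom [279.18294982 142.87261546] stripe [278.77981269 133.89703945]
130 272 287
133 273 282
136 272 284
139 272 283
142 273 283
145 None None
148 None None
151 None None
154 None None
```

Request:
carry_out(
  rows=[
    [-0.008,0.025,0,0,0,0],
    [-0.02,0.065,0,0,0,-0.03],
    [-0.036,0.117,0,0,0,-0.06],
    [-0.053,0.172,0,0,0,-0.0926],
    [-0.07,0.227,0,0,0,-0.0926],
    [-0.087,0.282,0,0,0,-0.0926],
    [-0.104,0.337,0,0,0,-0.0926],
    [-0.12,0.392,0,0,0,-0.0926],
  ],
)

```text
clock: 34.33
tool_pos: [0.5057, -0.1003, 0.1111]
orientation: [-180.0, 0.1, 5.0]
force: [0.9, -0.9, -0.7]
opening: 0.0365
gripper_force: 30.0
```

```bash
python3 st.py 0.4683 -0.2287 0.03 5
```

```text
at [ 0.5057 -0.1003  0.1111] yaw 4.99 open 0.0365 clk 34.325
shift [-0.0484  0.1246  0.0811] az -0.0002 joints [ 11.  10. -26.  -0. -54.  84.]
```

Request:
carry_out(
  rows=[
    [-0.02,0.05,0,0,0,0],
    [-0.036,0.09,0,0,0,0],
    [-0.046,0.117,0,0,0,0],
    [-0.0503,0.1262,0.01,0,0,0],
    [-0.0503,0.1262,0.035,0,0,0],
    [-0.0503,0.1262,0.06,0,0,0],
    [-0.0503,0.1262,0.08,0,0,0],
    [-0.0503,0.1262,0.08,0,0,0],
  ],
)

```text
clock: 35.33
tool_pos: [0.4662, -0.2281, 0.0294]
orientation: [-179.9, 0.3, 5.0]
force: [-0.1, 0.0, -0.8]
opening: 0.0363
gripper_force: 30.0
```

```bash
python3 st.py 0.4683 -0.2287 0.016 5
```

```text
at [ 0.4662 -0.2281  0.0294] yaw 4.99 open 0.0363 clk 35.325
shift [0.0021 0.0008 0.0134] az -0.0003 joints [ -4.  16. -31.  -0. -43.  99.]
```

Request:
carry_out(
  rows=[
    [0,0,0.004,0,0,0],
    [0,0,0.008,0,0,0],
    [0,0,0.012,0,0,0],
    [0,0,0.014,0,0,0],
    [0,0,0.0145,0,0,0],
    [0,0,0.0145,0,0,0],
  ],
)

```text
clock: 36.08
tool_pos: [0.468, -0.2289, 0.017]
orientation: [180.0, -0.0, 5.0]
force: [0.1, -0.4, -1.3]
opening: 0.0367
gripper_force: 30.0
```

Request:
carry_out(
  rows=[
    [0,0,0.0008,0,0,0],
    [0,0,0.0014,0,0,0],
    [0,0,0.0014,0,0,0],
  ],
)

```text
clock: 36.45
tool_pos: [0.4681, -0.2288, 0.0156]
orientation: [180.0, -0.0, 5.0]
force: [-0.6, -0.5, 0.5]
opening: 0.0367
gripper_force: 30.0
```

Request:
carry_out(
  rows=[
    [0,0,0.0005,0,0,0],
    [0,0,0.001,0,0,0],
    [0,0,0.001,0,0,0],
  ],
)

```text
clock: 36.83
tool_pos: [0.4686, -0.2288, 0.0155]
orientation: [180.0, -0.1, 5.0]
force: [-1.7, 2.1, 8.1]
opening: 0.0366
gripper_force: 30.1
```

Request:
carry_out(
  rows=[
    [0,0,0,0,0,0],
    [0,0,0,0,0,0],
    [0,0,0,0,0,0],
    [0,0,-0.02,0,0,0],
    [0,0,-0.06,0,0,0],
    [0,0,-0.11,0,0,0],
    [0,0,-0.15,0,0,0],
    [0,0,-0.15,0,0,0],
  ],
  grip=0.4,
)

```text
clock: 37.83
tool_pos: [0.4701, -0.2293, 0.1679]
orientation: [179.9, -0.4, 5.0]
force: [-0.7, -0.6, -0.7]
opening: 0.0614
gripper_force: 0.0
```

```bash
python3 st.py 0.638 -0.2755 0.15 0; python3 cap.py "(90,120,60)" "(125,255,255)" .08
```

```text
at [ 0.4701 -0.2293  0.1679] yaw 5.0 open 0.0614 clk 37.825
shift [0.1632 0.0606 0.019 ] az 0.0872 joints [ -4.   7. -21.   0. -61.  99.]
box (298, 185, 32, 31)
far/near [[0.4669, -0.2281], [0.468, -0.228]]
```

Request:
carry_out(
  rows=[
    [0.03,0.011,0,0,0,0.02],
    [0.08,0.03,0,0,0,0.05],
    [0.125,0.046,0.005,0,0,0.0872],
    [0.155,0.057,0.01,0,0,0.0872],
    [0.1653,0.0613,0.015,0,0,0.0872],
    [0.1653,0.0613,0.015,0,0,0.0872],
    [0.1653,0.0613,0.015,0,0,0.0872],
  ],
)

```text
clock: 38.75
tool_pos: [0.637, -0.2754, 0.1495]
orientation: [-180.0, 0.0, -0.0]
force: [-1.1, -0.1, 0.4]
opening: 0.0614
gripper_force: 0.0
```

```bash
python3 - <<'E'
from m import *
w=snap('wrist','wb.png');c=cam('wrist')
q=blob(w,(0,0,110),(180,70,255),(270,130,370,235));x,y,ww,hh=cv2.boundingRect(q.astype(np.int32));print((x,y,ww,hh))
# cap is the lowest (nearest image bottom) circle: bottom edge y+hh, radius from 31 mm at z=.076
K,T=c; r=K[0,0]*.0155/((T[2,3]-.076)/.968); print('r',r)
print(cast('wrist',[(x+ww/2,y+hh-r-.5)],.076,c))
for v in range(y,y+hh,4):
    s=np.where((q[:,1]>=v-1)&(q[:,1]<=v+1))[0];print(v,q[s,0].min(),q[s,0].max())
E
python3 st.py 0.638 -0.2755 0.012 0
```

```text
(297, 169, 38, 48)
r 15.987355196324007
[[ 0.63881754 -0.27622184]]
169 309.0 322.0
173 304.0 327.0
177 300.0 330.0
181 298.0 332.0
185 297.0 333.0
189 297.0 334.0
193 297.0 334.0
197 297.0 334.0
201 297.0 333.0
205 299.0 332.0
209 300.0 330.0
213 304.0 326.0
at [ 0.6372 -0.2754  0.15  ] yaw -0.02 open 0.0614 clk 38.8
shift [8.00e-04 1.00e-04 1.38e-01] az -0.0004 joints [ -7.  24.  -0.  -0. -66.  97.]
```

Request:
carry_out(
  rows=[
    [0.0015,0.001,0.03,0,0,0],
    [0.0015,0.001,0.07,0,0,0],
    [0.0015,0.001,0.105,0,0,0],
    [0.0015,0.001,0.125,0,0,0],
    [0.0015,0.001,0.133,0,0,0],
    [0.0015,0.001,0.136,0,0,0],
    [0.0015,0.001,0.138,0,0,0],
    [0.0015,0.001,0.138,0,0,0],
  ],
)

```text
clock: 39.8
tool_pos: [0.6399, -0.2766, 0.0124]
orientation: [180.0, -0.1, -0.0]
force: [0.9, -0.7, 0.0]
opening: 0.0616
gripper_force: 0.0
```

Request:
carry_out(
  rows=[
    [0,0,0,0,0,0],
    [0,0,0,0,0,0],
    [0,0,0,0,0,0],
    [0,0,0,0,0,0],
    [0,0,0,0,0,0],
  ],
  grip=-1,
)

```text
clock: 40.42
tool_pos: [0.6396, -0.2765, 0.0117]
orientation: [180.0, -0.0, -0.0]
force: [-0.1, 0.5, 0.7]
opening: 0.0364
gripper_force: 30.0
```

Request:
carry_out(
  rows=[
    [0,0,-0.004,0,0,0],
    [0,0,-0.015,0,0,0],
    [0,0,-0.035,0,0,0],
    [0,0,-0.065,0,0,0],
    [0,0,-0.1,0,0,0],
    [0,0,-0.1,0,0,0],
  ],
)

```text
clock: 41.18
tool_pos: [0.6417, -0.2773, 0.1162]
orientation: [179.9, -0.4, 0.0]
force: [0.2, 0.6, -1.4]
opening: 0.0368
gripper_force: 30.0
```

```bash
python3 st.py 0.457 0.366 0.12 8.8
```

```text
at [ 0.6417 -0.2773  0.1162] yaw 0.0 open 0.0368 clk 41.175
shift [-0.1847 -0.6433 -0.0062] az -0.1535 joints [ -7.  26.  -2.   0. -62.  97.]
```

Request:
carry_out(
  rows=[
    [-0.02,-0.02,-0.02,0,0,0],
    [-0.04,-0.06,-0.03,0,0,-0.03],
    [-0.056,-0.11,-0.03,0,0,-0.06],
    [-0.07,-0.165,-0.03,0,0,-0.09],
    [-0.084,-0.22,-0.03,0,0,-0.12],
    [-0.098,-0.275,-0.03,0,0,-0.1535],
    [-0.112,-0.33,-0.03,0,0,-0.1535],
    [-0.126,-0.385,-0.03,0,0,-0.1535],
  ],
)

```text
clock: 42.18
tool_pos: [0.5128, 0.1101, 0.1418]
orientation: [-180.0, -0.0, 8.8]
force: [0.7, -0.2, -0.5]
opening: 0.0367
gripper_force: 30.0
```

Request:
carry_out(
  rows=[
    [-0.003,-0.053,0,0,0,0],
    [-0.007,-0.106,0,0,0,0],
    [-0.01,-0.16,0,0,0,0],
    [-0.013,-0.21,0,0,0,0],
    [-0.0155,-0.248,0.01,0,0,0],
    [-0.0165,-0.2636,0.04,0,0,0],
    [-0.0165,-0.2636,0.075,0,0,0],
    [-0.0165,-0.2636,0.1,0,0,0],
  ],
)

```text
clock: 43.18
tool_pos: [0.4563, 0.3661, 0.0399]
orientation: [179.9, 0.1, 8.8]
force: [-0.9, -0.1, -0.9]
opening: 0.0363
gripper_force: 30.0
```

Request:
carry_out(
  rows=[
    [0,0,0.01,0,0,0],
    [0,0,0.016,0,0,0],
    [0,0,0.02,0,0,0],
    [0,0,0.023,0,0,0],
    [0,0,0.0245,0,0,0],
    [0,0,0.0245,0,0,0],
  ],
)

```text
clock: 43.92
tool_pos: [0.4572, 0.3665, 0.0173]
orientation: [-180.0, -0.0, 8.8]
force: [0.6, -0.1, -1.1]
opening: 0.0365
gripper_force: 30.0
```

```bash
python3 st.py 0.457 0.3665 0.0157 8.8
```

```text
at [0.4572 0.3665 0.0173] yaw 8.77 open 0.0365 clk 43.925
shift [-0.0002  0.      0.0016] az -0.0005 joints [ 58.  22. -23.   0. -45.  41.]
```

Request:
carry_out(
  rows=[
    [0,0,0.0007,0,0,0],
    [0,0,0.0014,0,0,0],
    [0,0,0.0021,0,0,0],
    [0,0,0.0021,0,0,0],
  ],
)

```text
clock: 44.42
tool_pos: [0.4574, 0.3667, 0.0155]
orientation: [-180.0, -0.0, 8.8]
force: [-0.5, -0.7, 5.0]
opening: 0.0366
gripper_force: 30.0
```

Request:
carry_out(
  rows=[
    [0,0,0,0,0,0],
    [0,0,0,0,0,0],
    [0,0,0,0,0,0],
    [0,0,-0.02,0,0,0],
    [0,0,-0.06,0,0,0],
    [0,0,-0.11,0,0,0],
    [0,0,-0.15,0,0,0],
    [0,0,-0.2,0,0,0],
  ],
  grip=0.4,
)

```text
clock: 45.42
tool_pos: [0.4566, 0.366, 0.2157]
orientation: [180.0, 0.1, 8.8]
force: [0.9, 0.8, 0.4]
opening: 0.0613
gripper_force: 0.0
```

Request:
carry_out(
  rows=[
    [0.02,-0.05,0,0,0,0],
    [0.03,-0.06,0,0,0,0],
    [0.03,-0.06,0,0,0,0],
    [0.03,-0.06,0,0,0,0],
  ],
)

```text
clock: 45.92
tool_pos: [0.4773, 0.4294, 0.2142]
orientation: [179.9, 0.1, 8.8]
force: [-0.4, 0.7, -1.2]
opening: 0.0614
gripper_force: 0.0
```

```bash
python3 - <<'E'
from m import *
S=snap('scene','s9.png');D=snap('side','d9.png');w=snap('wrist','w99.png')
def px(n,P):
    K,T=cam(n);p=np.linalg.inv(T)@np.r_[P,1];u=K@p[:3];return u[:2]/u[2]
for nm,P,lo,hi,rr in [('amber',(.4779,-.341,.014),(8,100,100),(25,255,255),20),('pink',(.475,.2545,.014),(150,100,80),(179,255,255),20),('green',(.65,.141,.009),(50,80,60),(80,255,255),20),('bluecap',(.468,-.2287,.071),(105,120,60),(128,255,255),11),('red',(.637,-.153,.067),(0,120,80),(8,255,255),14),('white',(.457,.3665,.071),(0,0,130),(180,60,255),14)]:
  for n,im in(('scene',S),('side',D)):
    u=px(n,P);x,y=u.astype(int)
    try:
        q=blob(im,lo,hi,(max(x-rr,0),max(y-rr,0),x+rr,y+rr));b=cv2.boundingRect(q.astype(np.int32))
        print(nm,n,'exp',u.round(1),'box',b,cast(n,(b[0]+(b[2]-1)/2,b[1]+(b[3]-1)/2),P[2]).round(4).tolist())
    except ValueError: print(nm,n,'none',u.round(1))
E
python3 st.py 0.457 0.3665 0.0157 8.8
```

```text
amber scene exp [197.4 188.1] box (186, 183, 22, 14) [[0.4845, -0.3418]]
amber side exp [388.6 314.2] box (374, 304, 29, 25) [[0.4738, -0.3435]]
pink scene exp [426.3 187.1] box (415, 182, 22, 14) [[0.4817, 0.2515]]
pink side exp [243.  187.9] box (233, 184, 20, 12) [[0.4695, 0.2472]]
green scene exp [387.9 230.6] box (376, 223, 26, 19) [[0.6552, 0.1419]]
green side exp [313.5 187.4] box (303, 182, 20, 13) [[0.6455, 0.1397]]
bluecap scene exp [238.4 167.3] box (231, 160, 15, 12) [[0.4591, -0.2311]]
bluecap side exp [349.4 263.9] box (339, 256, 18, 16) [[0.4656, -0.2255]]
red scene exp [259.7 207.1] box (252, 201, 15, 13) [[0.6367, -0.1547]]
red side exp [381.5 219.8] box (375, 213, 15, 13) [[0.6403, -0.1513]]
white scene exp [471.7 164.4] box (462, 158, 17, 20) [[0.4721, 0.359]]
white side exp [218.2 158.1] box (211, 153, 14, 19) [[0.4441, 0.3443]]
at [0.4775 0.4296 0.215 ] yaw 8.75 open 0.0614 clk 46.075
shift [-0.0298  0.0592  0.1994] az -0.0009 joints [ 59.  17.  -2.   0. -71.  39.]
```

All five things sit in their recesses, and the green dish and red bottle have not moved. Handing in.

```bash
python3 -c "
from h import *
print(workorder.close_job())"
```

```text
the job is handed in; nothing more can be done
None
```

I placed all five things in their recesses and handed the job in at about 46 s; final camera checks agreed to within millimetres (looser for the white bottle and not repeated for the meter), the green dish and red bottle had not moved, and no verdict was returned.

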